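# Free the seized bolt and hang the pump guard

### The arm

A 6-joint arm with a two-finger parallel gripper is mounted at the origin on the work surface. World frame = base frame: x ahead of the robot, y to its left, z up, the work surface at z = 0. Lengths are in mm, angles in rad, forces in N, time in s.
With the tool pointing down it reaches from about 275 to 825 mm from the base axis. Payload 5.2 kg.
Tool frame: the origin (TCP) lies at the very end of the fingers, on their centre line; the grasp point (between the pads) lies 19 mm behind it; z points along the fingers, y is the direction in which the jaws open and shut (so a half turn about z gives the same grasp; the last joint's range is limited). The gripper opens to 93 mm and grips with 3 to 60 N. Pads are 15 mm wide; open, the fingers measure 128 mm over their backs; the gripper's body (75 mm by 188 mm) begins 65 mm behind the grasp point.
Start: joints at [0.946, 0.259, 1.535, -0, 1.348, -0.203], TCP at [225.151, 501.809, 218.653] pointing down, gripper open.
Joint ranges: [-3.14, 3.14], [-0.91, 2.08], [0.19, 2.58], [-1.22, 4.36], [0.22, 2.71], [-3.12, 3.12]. Speed limits (rad/s): [2.57, 2.57, 3.14, 3.14, 3.14, 3.14].

### API

Orientations are given as [roll, pitch, yaw] about the fixed x, y, z axes, in that order (R = Rz(yaw) Ry(pitch) Rx(roll)).
In Python, from bench import robot gives the robot as it stands. The module is installed in compiled form; this text tells all that it offers. Calls block until the motion is done:
- robot.move_ptp(position, orientation): joint-space move of the TCP to a pose.
- robot.move_linear(position, ori=None, speed=150, f_stop=None): straight line of the TCP; ori=None keeps the orientation; speed is the mean speed in mm/s. With f_stop (N) it stops when the force on the tool has changed by that much, and returns True; else False.
- robot.move_j(angles): joint-space move.
- robot.move_gripper(opening): opening from 0.0 (shut) to 1.0 (fully open); the grip force is fixed at half the most; returns when the fingers have stopped.
- robot.sleep(seconds).
- robot.inverse_kinematics(position, orientation): joint angles nearest the present ones, or None.
- robot.get_image(name): name is "scene" or "top" or "wrist"; returns a dict with "img" (480x640x3 uint8, blue, green, red), "fovy" (degrees; the focal length in pixels is half the picture's height over the tangent of half this angle, whatever the lens; pixels are square), "cx", "cy" (the principal point, pixels), "eye" and "orientation" of the camera in the world. Camera axes: x right, y down, z forward; pixel columns grow to the right and rows downward; lengths in mm; the calibration is good to about 2 mm. The wrist camera is an equidistant fisheye: a pixel r from the principal point sees the ray r / f radians off the axis. A picture is of the moment at which its call begins. There is no depth.
A pose or a line that the arm cannot do raises robot.MotionError and nothing moves.
- robot.hand_in(): hands the job in, once; it reports no verdict.
Readings, each from a call of its own:
- robot.current_t(): time.
- robot.current_qpos(): joint angles.
- robot.current_joint_vel(): joint speeds.
- robot.current_joint_efforts(): joint torques, N m.
- robot.current_tcp_pos(): TCP position.
- robot.current_eef_rot(): TCP orientation.
- robot.current_contact_force(): force on the tool from outside, world axes, zero at the start.
- robot.current_ft_torque(): the same for the moment, N m.
- robot.current_gripper_width(): opening from 0.0 (shut) to 1.0 (fully open).
Only numpy, scipy, OpenCV 4.12 (cv2) and the standard library are available. Lean on these libraries where they do the work, as an engineer would, in place of code of your own. Each camera call takes 0.05 s, during which the arm holds its last target.

### The job

The rusted slide bolt on the pump stand is seized: work it free with short back-and-forth strokes until it runs, and draw it fully back. Then lift the yellow guard panel out of its rack and lower both its knuckles onto the two hinge pins of the stand until they are fully down, with the panel standing in line with the stand, its free corner on the rubber rest and the bolt still drawn. Do not drop the panel, and leave the other things on the bench where they are.

Things in the scene. Friction and masses are not known exactly. Their poses are not given: they have to be found in the camera images.
- stand: Fixed pump stand, grey base plate 155 x 330 x 12 mm (x -50..+105, y -165..+165). Origin on the bench under the plane in which the guard hangs; z up, y along that plane towards the hinge post, -x its open front. Hinge post 24 x 25 mm, 170 high, at y +140..+165. Latch pillar 44 x 112 mm at y -53..-165, 156 high, carries the bolt between two guides (tops z 177). Pump at x above +25, under 115 high.
- rest (a point): Top centre of the black rubber rest for the panel's free lower corner, 26 x 24 mm, z 29.5 mm, in the stand frame x 0, y -25 mm.
- bolt (a joint): Bolt drawn, in m, along the stand's -y: 0 = home (its tongue blocks the panel's place), 0.050 = fully back. It rubs with about 6 N. Seized: an out-stroke stops hard at 10 to 17 mm, a little farther each time, however hard it is pulled; push it fully home (within 1 mm), then pull to the stop again. The third, fourth or fifth out-stroke runs on without a stop, and it then stays free.
- bolt_knob (a point): Rust-brown upright knob of the bolt, 14 mm diameter, 40 mm high, from z 170 to 210 mm above the bench. This point is on its axis at z 191.5 mm (28 mm above the bolt's centre line) and moves with the bolt; its axes are the stand's axes.
- pin_low (a point): Lower hinge pin of the stand: at its foot, on the shoulder where the knuckle comes to rest, z 38 mm, stand frame x 0, y +120. Pin upright, 9 mm diameter, 18 mm high, the upper 7 mm tapered to 4 mm. Shoulder 22 mm across, 8 mm thick.
- pin_top (a point): Upper hinge pin, the same, straight above the lower: at its foot, z 128 mm (pin top 146, underside of its arm 120). The pins are in line, so the panel is brought in level from the front (stand -x), 20 to 60 mm above its hung height (40 is good): the lower knuckle passes between the pins, the upper one over the upper pin. Then it is lowered.
- rack: Fixed black rack in which the panel stands upright at the start: base 90 x 110 x 10 mm, two cheeks 100 mm long and 30 mm high (tops at z 40 mm) that leave a slot 11 mm wide along the rack's y. Origin on the bench at its centre, z up.
- panel: Loose yellow guard panel, 0.3 to 0.5 kg, 8 mm thick (its x) x 150 wide (its y) x 120 high (its z). Origin at the middle of its lower edge; +y towards its two steel knuckles. It stands in the rack with its lower edge at z 10 mm; hung, its lower edge is at z 30 mm, its origin at stand frame x 0, y +30 and its axes are the stand's axes.
- panel_grip (a point): Middle of the dark steel grip tab on the panel's top edge: tab 12 mm thick (panel x) x 50 wide (panel y) x 45 high, 120 to 165 mm above the panel's lower edge; this point is 143 mm above it, in the middle of the panel's width and thickness. Pinch it across its 12 mm.
- knuckle_low (a point): Centre of the bottom end of the lower knuckle: upright open tube, outside 22 mm, bore 14 mm, 20 mm high. In the panel frame x 0, y +90, z 8 mm. Hung, it coincides with pin_low.
- knuckle_top (a point): The same for the upper knuckle; panel frame x 0, y +90, z 98 mm. Hung, it coincides with pin_top.
- oil: Bystander: bottle 48 mm diameter, 120 mm high, loose, origin under its centre.
- screwdriver: Bystander: screwdriver lying on the bench near the robot, loose.
- carton: Bystander: cardboard carton 60 x 110 x 60 mm, loose, origin under its centre.
- mug: Bystander: white mug 76 mm diameter, 85 mm high, loose, origin under its centre.
Not all that is in view belongs to the job. Of the things that look like the panel, the smallest one is meant.

How it is judged (in metres and radians):
On the way:
1. the bolt is worked free and drawn fully back (at least 44 of 50 mm) while the panel is still in its rack (value of joint bolt above 0.044 m and distance of panel from where it was at the start of the episode below 0.03 m), for 0.1 s.
At the end, for the whole second after the job is handed in: The bolt is still drawn at least 35 mm; both knuckles are on their pins, within 6 mm sideways and 5 mm above the shoulders; the panel is upright within 0.1 rad, in line with the stand within 0.12 rad with its free corner towards the latch pillar on the rubber rest, at rest and released (value of joint bolt above 0.035 m and horizontal distance between knuckle_low and pin_low below 0.006 m and horizontal distance between knuckle_top and pin_top below 0.006 m and z of knuckle_low in the frame of pin_low below 0.005 m and z of knuckle_top in the frame of pin_top below 0.005 m and angle between panel's own z axis and vertical below 0.1 rad and angle between the y axis of panel and the y axis of stand, either way round below 0.12 rad and y of panel in the frame of stand below 0.06 m and linear speed of panel below 0.02 m/s and contact force between the fingers and panel below 0.1 N); the robot touches nothing.
It fails at once if the panel is dropped (falls freely faster than 0.4 m/s) (linear speed of panel above 0.4 m/s and contact force between the fingers and panel below 0.1 N).
It fails at once if the bottle is moved by more than 40 mm (distance of oil from where it was at the start of the episode above 0.04 m).
It fails at once if the screwdriver is moved by more than 40 mm (distance of screwdriver from where it was at the start of the episode above 0.04 m).
It fails at once if the carton is moved by more than 40 mm (distance of carton from where it was at the start of the episode above 0.04 m).
It fails at once if the mug is moved by more than 40 mm (distance of mug from where it was at the start of the episode above 0.04 m).
It also fails if it takes over 72 s, if anything falls off the work surface, if the arm or the gripper's body presses on something with over 40 N, if the wrist force passes 120 N, or if a joint passes its speed limit or range.

## Working session

There is one attempt and no reset: what is moved stays moved. The work goes in short steps, each a Python script; the robot and the scene stay as the last script left them, time stands still between calls to the robot, and variables do not carry over. Pictures are saved under pics/ and viewed, and the job is handed in when it is done.

```bash
mkdir -p pics; ls
cat > h.py <<'E'
import numpy as np, cv2
from scipy.spatial.transform import Rotation as R
from bench import robot
def Rm(o):
    o=np.array(o,float)
    if o.shape==(3,3): return o
    return R.from_euler('xyz',o).as_matrix() if o.size==3 else None
def ray(im,u,v,fish=False):
    h=im['img'].shape[0]; f=h/2/np.tan(np.radians(im['fovy'])/2)
    x=(u-im['cx']);y=(v-im['cy'])
    if fish:
        r=np.hypot(x,y); a=r/f
        d=np.array([np.sin(a)*x/max(r,1e-9),np.sin(a)*y/max(r,1e-9),np.cos(a)])
    else: d=np.array([x/f,y/f,1.])
    d=Rm(im['orientation'])@d
    return np.array(im['eye'],float),d/np.linalg.norm(d)
def onz(im,u,v,z,fish=False):
    e,d=ray(im,u,v,fish); return e+d*(z-e[2])/d[2]
def proj(im,P,fish=False):
    h=im['img'].shape[0]; f=h/2/np.tan(np.radians(im['fovy'])/2)
    c=Rm(im['orientation']).T@(np.array(P,float)-np.array(im['eye']))
    if fish:
        r=np.hypot(c[0],c[1]);a=np.arctan2(r,c[2]);return im['cx']+f*a*c[0]/r,im['cy']+f*a*c[1]/r
    return im['cx']+f*c[0]/c[2],im['cy']+f*c[1]/c[2]
def tri(rs):
    A=0;b=0
    for e,d in rs:
        M=np.eye(3)-np.outer(d,d);A=A+M;b=b+M@e
    return np.linalg.solve(A,b)
E
python3 - <<'E'
from h import *
import pickle
for n in ["scene","top","wrist"]:
    im=robot.get_image(n); cv2.imwrite(f'pics/{n}0.png',im['img'])
    pickle.dump(im,open(f'{n}0.pkl','wb'))
    print(n,{k:v for k,v in im.items() if k!='img'})
print(robot.current_t(),robot.current_eef_rot(),robot.current_gripper_width())
E
```

```text
pics
scene {'fovy': 52.35318583842815, 'cx': 318.3784080969839, 'cy': 232.6596570184331, 'eye': array([1288.50022765,  -22.23376887, 1106.17090919]), 'orientation': array([-2.46538451, -0.01557749,  1.41910709])}
top {'fovy': 55.51748590037381, 'cx': 327.32932666137526, 'cy': 241.55717014882728, 'eye': array([ 397.06847025,  132.30380308, 1302.63489173]), 'orientation': array([-3.0184571 ,  0.00414725, -1.58495751])}
wrist {'fovy': 65.70646984690485, 'cx': 319.1312706578283, 'cy': 239.39867974200118, 'eye': array([164.78781129, 529.63687779, 383.87586817]), 'orientation': array([2.89850858e+00, 1.40990940e-03, 1.14978966e+00])}
0.15 [-3.14023912e+00 -3.10675990e-04  2.71984284e+00] 1.000207107652714
```

View pics/scene0.png

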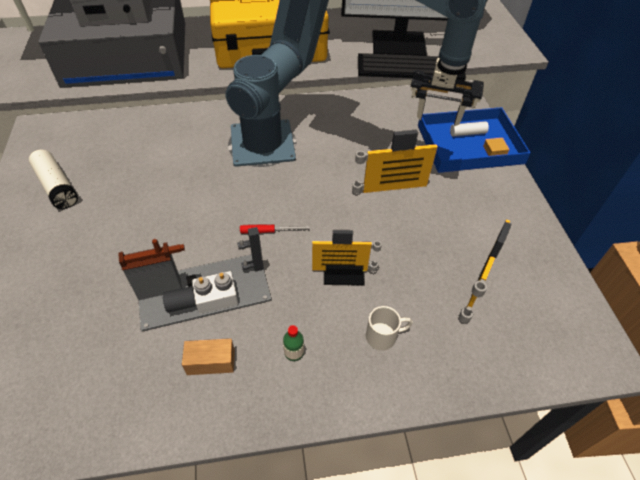

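View pics/top0.png

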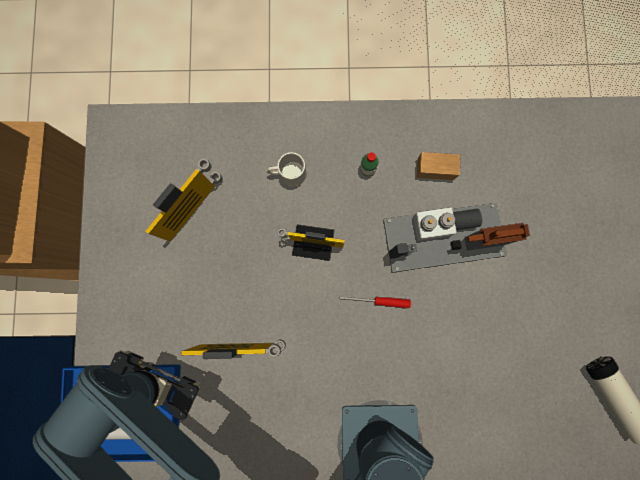

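View pics/wrist0.png

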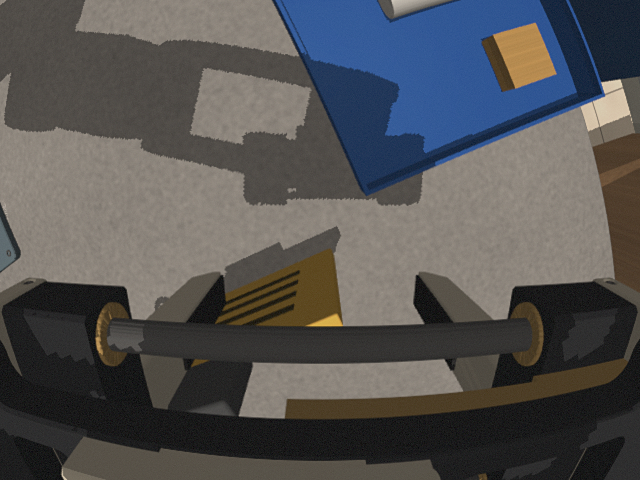

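The scene view shows the stand at lower left, around (205,285). The small panel in its black rack is at (342,258), with its knuckles towards +y. The larger panels at (398,165) and (488,265) are decoys. In the top view, the stand plate spans about (385-507, 205-270), the bolt is at (505,235), and the grip tab is at (318,235). I'll zoom in to measure.

Run:
```python
import cv2,pickle
t=pickle.load(open('top0.pkl','rb'))['img']; s=pickle.load(open('scene0.pkl','rb'))['img']
cv2.imwrite('pics/t_st.png',cv2.resize(t[190:280,375:535],None,fx=5,fy=5,interpolation=cv2.INTER_CUBIC))
cv2.imwrite('pics/t_pa.png',cv2.resize(t[215:270,270:355],None,fx=8,fy=8,interpolation=cv2.INTER_CUBIC))
```

```text
(no output)
```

View pics/t_st.png

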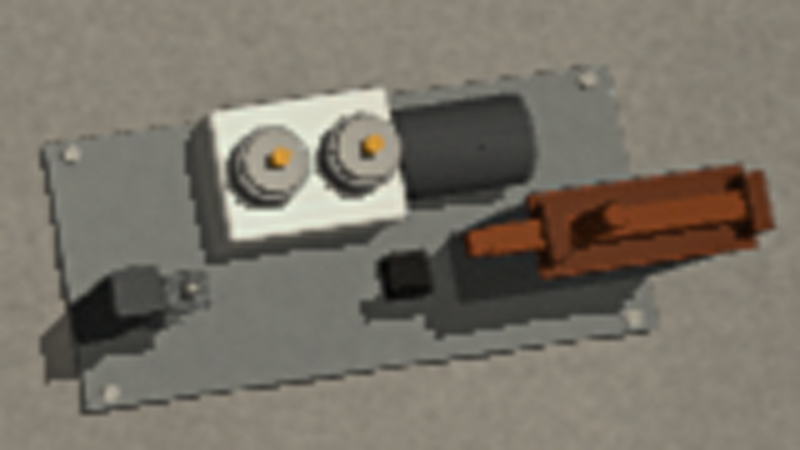

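View pics/t_pa.png

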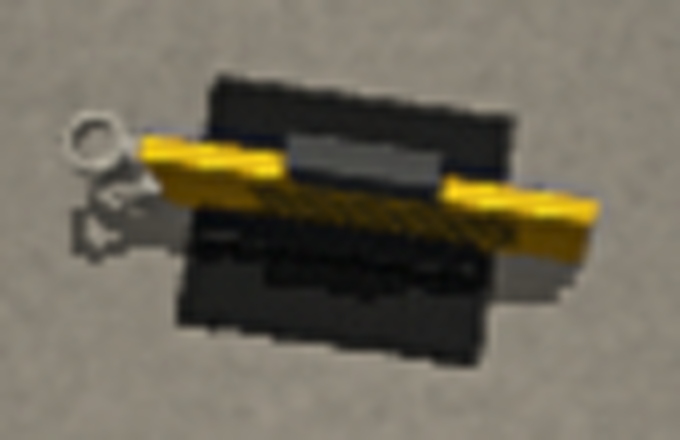

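The zoom shows the plate corners at zoom pixels (42,145), (83,412), (655,328) and (605,65). The pin is at (190,290), the rest at (407,272), and the knob is around (600,215) but unclear. I'll take a coarse pose from the corners, then look closer with the wrist camera.

```bash
cat >> h.py <<'E'
def fit2(loc,w):
    """rigid 2D fit loc->w : returns yaw,t,resid"""
    loc=np.array(loc)[:,:2];w=np.array(w)[:,:2]
    a=loc-loc.mean(0);b=w-w.mean(0)
    th=np.arctan2((a[:,0]*b[:,1]-a[:,1]*b[:,0]).sum(),(a*b).sum())
    c,s=np.cos(th),np.sin(th);M=np.array([[c,-s],[s,c]]);t=w.mean(0)-M@loc.mean(0)
    return th,t,w-(loc@M.T+t)
def down(yaw): return [np.pi,0,yaw]
E
python3 - <<'E'
from h import *
import pickle
t=pickle.load(open('top0.pkl','rb'))
px=lambda x,y:(375+x/5-.4,190+y/5-.4)
w=[onz(t,*px(*p),12) for p in [(42,145),(83,412),(655,328),(605,65)]]
loc=[(105,165),(-50,165),(-50,-165),(105,-165)]
th,tr,res=fit2(loc,w);print('stand',th,tr);print(res)
c,s=np.cos(th),np.sin(th)
def S(x,y):return tr+np.array([c*x-s*y,s*x+c*y])
print('pin',S(0,120),onz(t,*px(190,290),146));print('rest',S(0,-25),onz(t,*px(410,265),29.5));
print('knob guess z210',onz(t,*px(600,215),210))
w=onz(t,*px(600,215),210)[:2]-tr; print('local',c*w[0]+s*w[1],-s*w[0]+c*w[1])
px=lambda x,y:(270+x/8-.4,215+y/8-.4)
a=onz(t,*px(290,135),175);b=onz(t,*px(440,155),175);print('tab back edge',a,b,np.linalg.norm(a-b))
a=onz(t,*px(142,142),130);b=onz(t,*px(598,205),130);print('panel top',a,b,np.linalg.norm(a-b))
k=onz(t,*px(95,138),128);print('knuckle top end',k)
w=[onz(t,*px(*p),10) for p in [(215,75),(513,117),(480,363),(180,322)]]
print('rack',fit2([(45,55),(45,-55),(-45,-55),(-45,55)],w))
E
```

```text
stand 0.1284681444869913 [ 538.10858313 -200.84868424]
[[-0.24088094 -1.45879888]
 [ 0.12073983 -0.30651229]
 [ 0.78619486  1.16496319]
 [-0.66605375  0.60034798]]
pin [522.73477574 -81.83756691] [521.55660893 -82.10028191 146.        ]
rest [ 541.31145967 -225.64266701] [ 546.41374769 -227.71591467   29.5       ]
knob guess z210 [ 548.22395026 -269.57897016  210.        ]
local 1.2266247191017499 -69.45983189028343
tab back edge [562.85387654 188.31834385 175.        ] [555.85507381 141.54798311 175.        ] 47.29111843964388
panel top [567.88244445 238.65313774 130.        ] [545.08265299  90.9529558  130.        ] 149.44957087732067
knuckle top end [569.7147192  254.13033231 128.        ]
rack (np.float64(-0.15065889937450166), array([556.60902424, 176.43461049]), array([[-0.08908062, -0.80771274],
       [-0.39699079,  1.26379467],
       [ 0.40981781,  0.88107632],
       [ 0.0762536 , -1.33715826]]))
```

Run:
```python
from h import *
import pickle
w=pickle.load(open('wrist0.pkl','rb'))
print('tcp px',proj(w,[225.15,501.8,218.65],True),'axis at z0',onz(w,w['cx'],w['cy'],0,True))
th=0.1285;tr=np.array([538.1,-200.85]);c,s=np.cos(th),np.sin(th)
S=lambda x,y,z:[*(tr+np.array([c*x-s*y,s*x+c*y])),z]
for y in (th,th+np.pi):
    print(y,robot.inverse_kinematics(S(0,-70,300),down(y)),robot.inverse_kinematics(S(0,-120,180),down(y)))
for y in (-.151+np.pi/2,-.151-np.pi/2,th+np.pi/2,th-np.pi/2):
    print(y,robot.inverse_kinematics([556,176,150],down(y)),robot.inverse_kinematics(S(0,30,230),down(y)))
```

```text
tcp px (np.float64(318.0753449253206), np.float64(291.2015751641442)) axis at z0 [251.45053869 490.23798334   0.        ]
0.1285 [-6.41461106e-01  3.31902161e-01  1.23860706e+00 -4.44089210e-16
  1.57108343e+00  8.00835221e-01] [-6.98225276e-01  4.43541438e-01  1.36180502e+00 -4.44089210e-16
  1.33624619e+00  7.44071051e-01]
3.270092653589793 [-0.64146111  0.33190216  1.23860706  0.          1.57108343 -2.34075743] [-0.69822528  0.44354144  1.36180502  0.          1.33624619 -2.3975216 ]
1.4197963267948965 [ 1.15416252e-01  3.70243532e-01  1.55171605e+00 -4.44089210e-16
  1.21963307e+00  2.66416252e-01] [-0.50875031  0.27113342  1.49007737  0.          1.38038186 -0.35775031]
-1.7217963267948966 [ 0.11541625  0.37024353  1.55171605  0.          1.21963307 -2.8751764 ] [-5.08750306e-01  2.71133417e-01  1.49007737e+00 -4.44089210e-16
  1.38038186e+00  2.78384235e+00]
1.6992963267948966 [ 1.15416252e-01  3.70243532e-01  1.55171605e+00 -4.44089210e-16
  1.21963307e+00 -1.30837482e-02] [-0.50875031  0.27113342  1.49007737  0.          1.38038186 -0.63725031]
-1.4422963267948965 None [-5.08750306e-01  2.71133417e-01  1.49007737e+00 -4.44089210e-16
  1.38038186e+00  2.50434235e+00]
```

Run:
```python
from h import *
import pickle
def snap(n):
    im=robot.get_image('wrist'); cv2.imwrite(f'pics/{n}.png',im['img']); pickle.dump(im,open(n+'.pkl','wb')); print(n,im['eye'],robot.current_t())
th=-.151;c,s=np.cos(th),np.sin(th)
robot.move_ptp([556-s*-45,176+c*-45,310],down(th+np.pi/2)); snap('wp')
th=0.1285;tr=np.array([538.1,-200.85]);c,s=np.cos(th),np.sin(th)
S=lambda x,y,z:[*(tr+np.array([c*x-s*y,s*x+c*y])),z]
robot.move_ptp(S(-60,-60,310),down(th)); snap('ws')
```

```text
wp [559.2871484  199.02856884 475.79959043] 2.0167
ws [ 553.24366467 -257.67766847  476.05689405] 3.5667
```

View pics/wp.png

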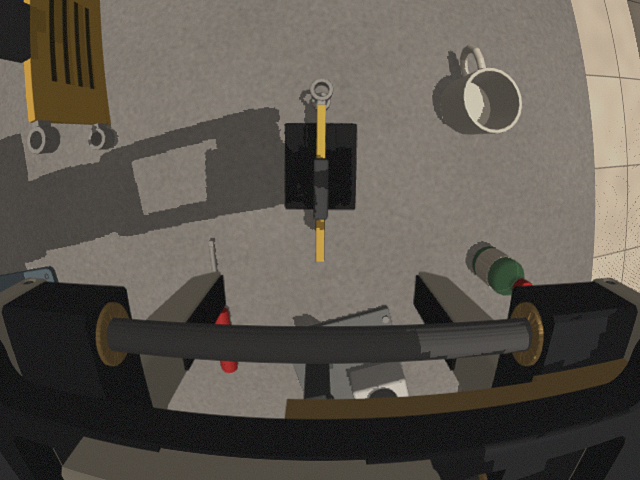

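View pics/ws.png

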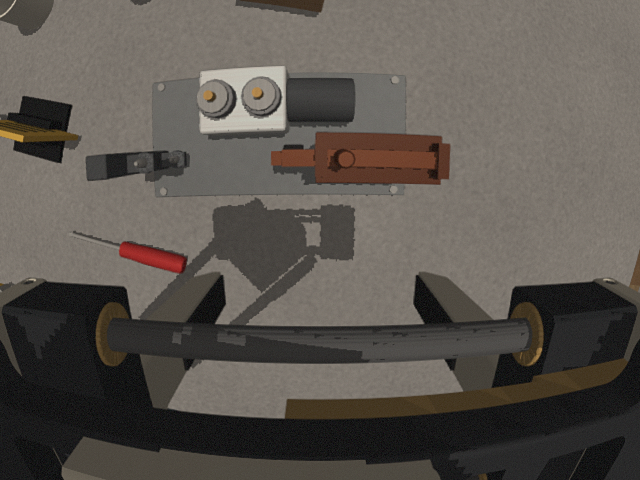

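The wrist views show the panel tab at (320,188) with knuckles at (321,92). On the stand, the knob top is at about (345,159) and the pin at about (180,159). I'll zoom in for exact pixels.

Run:
```python
import cv2,pickle
s=pickle.load(open('ws.pkl','rb'))['img']; p=pickle.load(open('wp.pkl','rb'))['img']
cv2.imwrite('pics/z_kn.png',cv2.resize(s[120:200,260:460],None,fx=4,fy=4,interpolation=cv2.INTER_CUBIC))
cv2.imwrite('pics/z_pin.png',cv2.resize(s[140:200,80:200],None,fx=6,fy=6,interpolation=cv2.INTER_CUBIC))
cv2.imwrite('pics/z_pa.png',cv2.resize(p[70:270,270:370],None,fx=3,fy=3,interpolation=cv2.INTER_CUBIC))
```

```text
(no output)
```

View pics/z_kn.png

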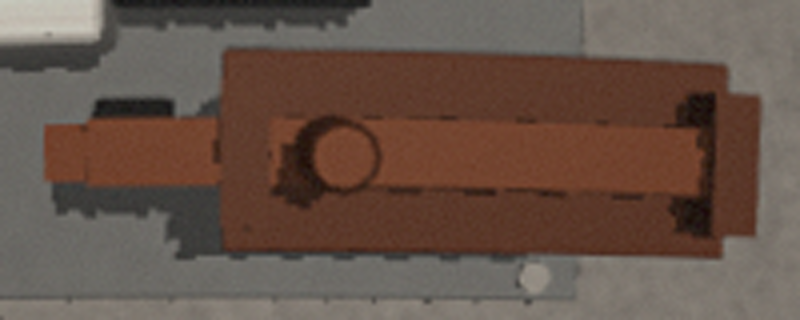

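View pics/z_pin.png

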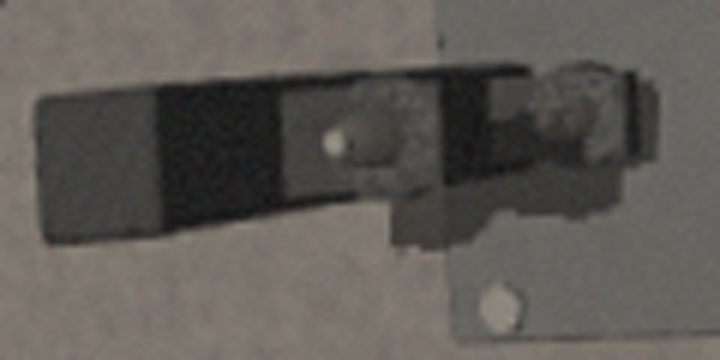

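View pics/z_pa.png

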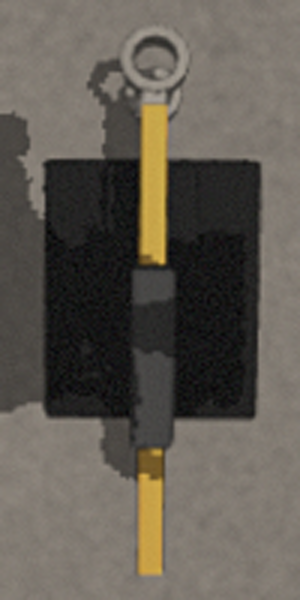

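Run:
```python
from h import *
import pickle
s=pickle.load(open('ws.pkl','rb'));p=pickle.load(open('wp.pkl','rb'));t=pickle.load(open('top0.pkl','rb'))
W=[onz(s,*q,12,True) for q in [(152,81),(153.5,196.5),(403.5,194.5),(406,74)]]
th,tr,res=fit2([(105,165),(-50,165),(-50,-165),(105,-165)],W);print('stand wrist',th,tr);print(res)
c,sn=np.cos(th),np.sin(th)
L=lambda w:(round(c*(w[0]-tr[0])+sn*(w[1]-tr[1]),1),round(-sn*(w[0]-tr[0])+c*(w[1]-tr[1]),1))
pin=onz(s,135.4,163.4,146,True);kn=onz(s,346.1,158.9,210,True)
print('pin',pin,L(pin),'top view',L(onz(t,375+38-.4,190+57.6-.4,146)));print('knob',kn,L(kn))
r=[onz(s,260+x/4-.4,120+y/4-.4,156,True) for x,y in [(222,52),(222,248),(720,258),(725,65)]]
for q in r: print('pillar corner',L(q))
z=lambda x,y,h:onz(p,270+x/3-.4,70+y/3-.4,h,True)
k=z(154,60,128);print('knuckle',k)
a=(z(133,267,175)+z(173,267,175))/2;b=(z(133,450,175)+z(173,450,175))/2;print('tab',a,b,(a+b)/2,np.linalg.norm(a-b))
e=z(154,103,130);f=z(150,575,130);print('panel',e,f,(e+f)/2,np.linalg.norm(e-f),'yaw',np.arctan2(-(e-f)[0],(e-f)[1]))
v=k-(a+b)/2;print('yaw tab-kn',np.arctan2(-v[0],v[1]),np.hypot(*v[:2]))
```

```text
stand wrist 0.12687856084216934 [ 539.60101817 -201.75490778]
[[ 0.39737454 -0.60604198]
 [-0.88657537  0.64406888]
 [ 0.27761706  0.30944678]
 [ 0.21158377 -0.34747368]]
pin [523.0543152  -83.42920344 146.        ] (np.float64(-1.4), np.float64(119.5)) top view (np.float64(-1.7), np.float64(120.8))
knob [ 548.50616467 -277.42830433  210.        ] (np.float64(-0.7), np.float64(-76.2))
pillar corner (np.float64(20.2), np.float64(-53.4))
pillar corner (np.float64(-22.1), np.float64(-53.6))
pillar corner (np.float64(-22.0), np.float64(-164.5))
pillar corner (np.float64(21.2), np.float64(-164.1))
knuckle [568.80568035 254.21080127 128.        ]
tab [558.93946887 191.15811934 175.        ] [551.55853084 141.63024807 175.        ] [555.24899985 166.3941837  175.        ] 50.074826798292484
panel [566.73681974 240.4391102  130.        ] [543.36984228  92.36429504 130.        ] [555.05333101 166.40170262 130.        ] 149.90719302107925 yaw -0.1565145276532481
yaw tab-kn -0.15316579628238428 88.85686190217805
```

The measurements agree. The stand is at yaw 0.127, origin (539,-201.5). The knob is at local (-0.6,-76), and the pin and pillar corners fall where they should within 2 mm. Next I grip the knob and work the bolt.

```bash
cat >> h.py <<'E'
TH=0.127;TR=np.array([539.0,-201.6])
def S(x,y,z):
    c,s=np.cos(TH),np.sin(TH);return [*(TR+np.array([c*x-s*y,s*x+c*y])),z]
def L(w):
    c,s=np.cos(TH),np.sin(TH);d=np.array(w[:2])-TR;return np.array([c*d[0]+s*d[1],-s*d[0]+c*d[1],w[2]])
E
python3 - <<'E'
from h import *
robot.move_ptp(S(-.6,-76,235),down(TH))
robot.move_linear(S(-.6,-76,182),speed=100,f_stop=15)
robot.move_gripper(0.0)
F=lambda:np.round(R.from_euler('z',-TH).apply(robot.current_contact_force()),1)
print(robot.current_t(),robot.current_gripper_width()*93,L(robot.current_tcp_pos()),F())
def go(y,f=None,v=50): return robot.move_linear(S(-.6,y,182),speed=v,f_stop=f)
# home
print(go(-66,20,30),L(robot.current_tcp_pos()),F())
E
```

```text
5.9417 12.992213700512123 [ -0.61110775 -76.51440391 182.02984513] [-0.5 -2.9 -1.6]
True [ -0.59343716 -76.57691993 182.02348527] [ 0.1 -2.2  2.5]
```

Run:
```python
from h import *
F=lambda:np.round(R.from_euler('z',-TH).apply(robot.current_contact_force()),1)
def go(y,f=None,v=60): return robot.move_linear(S(-.6,y,182),speed=v,f_stop=f)
Y=lambda:L(robot.current_tcp_pos())[1]
h=-76.5
for i in range(6):
    st=go(h-49.5,30); y=Y(); print('out',i,st,round(y-h,2),F(),robot.current_gripper_width()*93,robot.current_t())
    if y<h-30: break
    go(y+3); 
    st=go(h+4,25,50); print(' home',st,round(Y()-h,2),F())
    go(h-1)
```

```text
out 0 True -11.78 [-0.5  5.7  6.5] 13.26463044465192 6.6667
 home False 0.17 [  0.6 -12.9  -2.9]
out 1 True -13.47 [-1.4  5.1  5.9] 13.526015314505383 8.05
 home False 0.36 [  0.6 -12.   -3.1]
out 2 True -15.13 [-0.8  6.5  5.9] 13.336454653830286 9.4833
 home False 0.46 [ -0.4 -10.8  -3.3]
out 3 False -47.83 [-0.3  5.6  2.3] 13.593764898378732 11.4167
```

Run:
```python
from h import *
h=-76.5
st=robot.move_linear(S(-.6,h-54,182),speed=40,f_stop=20)
print(st,L(robot.current_tcp_pos())[1]-h)
y=L(robot.current_tcp_pos())[1]
robot.sleep(.15)
robot.move_gripper(0.5)
robot.move_linear(S(-.6,y,245),speed=150)
robot.move_ptp(S(-60,-80,310),down(TH))
im=robot.get_image('wrist');cv2.imwrite('pics/wb.png',im['img'])
c=im['img'][90:230,200:480];cv2.imwrite('pics/wbz.png',cv2.resize(c,None,fx=2.8,fy=2.8,interpolation=cv2.INTER_CUBIC))
import pickle;pickle.dump(im,open('wb.pkl','wb'));print(robot.current_t())
```

```text
False -49.790958604647116
13.675
```

View pics/wbz.png

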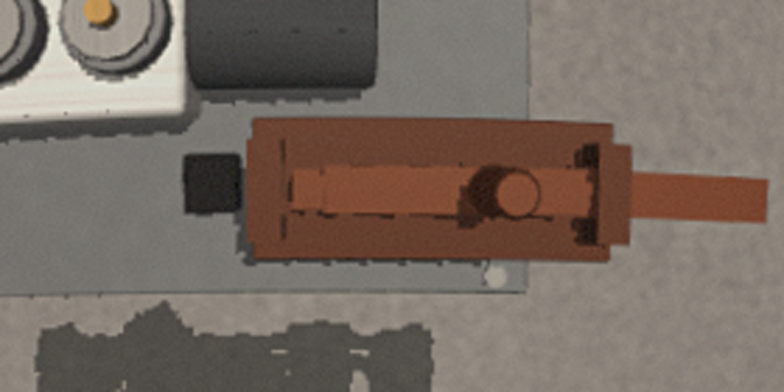

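Run:
```python
from h import *
import pickle
im=pickle.load(open('wb.pkl','rb'));print('knob',L(onz(im,384.8,158.2,210,True)))
yaw=-.153+np.pi/2
robot.move_ptp([555.2,166.4,230],down(yaw))
print(robot.move_linear([555.2,166.4,136],speed=120,f_stop=12),robot.current_tcp_pos())
robot.move_gripper(0.0)
print(robot.current_gripper_width()*93,robot.current_contact_force(),robot.current_t(),robot.current_tcp_pos(),robot.current_eef_rot())
```

```text
knob [   0.57350966 -125.9135164   210.        ]
False [555.86260451 166.33798929 136.76202894]
11.781726575841766 [ 0.03459163 -0.38258229  1.12373523] 16.9583 [555.12809455 166.46187683 136.14366868] [-3.14152681e+00 -6.92856501e-05  1.41777473e+00]
```

Run:
```python
from h import *
import pickle
robot.move_linear([555.2,166.4,176],speed=60)
robot.move_linear([555.2,166.4,236],speed=120)
print(robot.current_contact_force(),robot.current_ft_torque(),robot.current_gripper_width()*93,robot.current_tcp_pos(),robot.current_t())
im=robot.get_image('wrist');cv2.imwrite('pics/wl.png',im['img']);pickle.dump(im,open('wl.pkl','wb'))
im=robot.get_image('scene');cv2.imwrite('pics/sl.png',cv2.resize(im['img'][120:420,100:500],None,fx=2,fy=2));pickle.dump(im,open('sl.pkl','wb'))
```

```text
[-0.30336292 -0.11138545 -2.67766047] [-0.04898316  0.09873533  0.0013605 ] 11.927931936919185 [554.74654488 166.33943638 235.24278682] 18.425
```

View pics/wl.png

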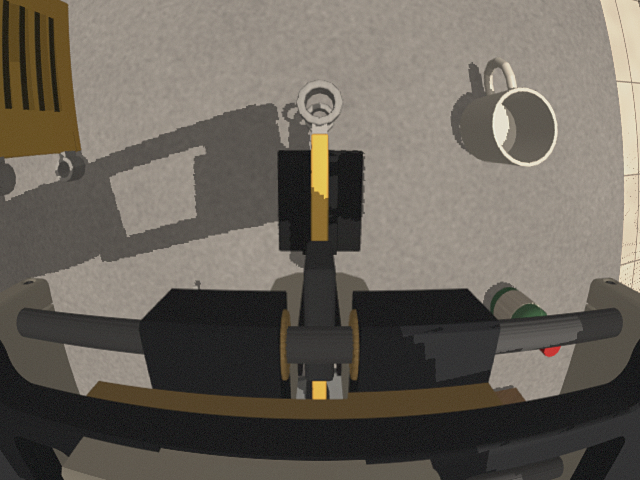

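View pics/sl.png

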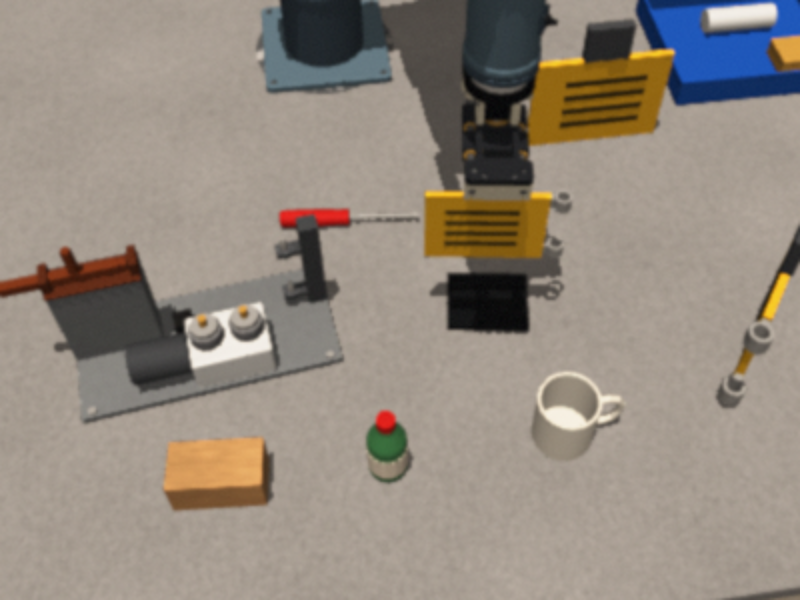

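Run:
```python
from h import *
import pickle
im=pickle.load(open('wl.pkl','rb'));k=onz(im,319.5,102,227,True);print('knuckle rel tcp',k[:2]-robot.current_tcp_pos()[:2],np.hypot(*(k[:2]-robot.current_tcp_pos()[:2])))
robot.move_linear([455,110,236],down(1.55),speed=150)
robot.move_linear(S(-75,30,236),down(TH+np.pi/2),speed=170)
robot.move_linear(S(-45,30,197),speed=100)
im=robot.get_image('wrist');cv2.imwrite('pics/wa.png',im['img']);pickle.dump((im,robot.current_tcp_pos()),open('wa.pkl','wb'))
print(robot.current_t(),L(robot.current_tcp_pos()),robot.current_eef_rot()[2]-np.pi/2)
```

```text
knuckle rel tcp [14.38151031 88.37937835] 89.54184695301201
22.0 [-44.94176116  29.97350566 197.07411777] 0.12727358281109824
```

View pics/wa.png

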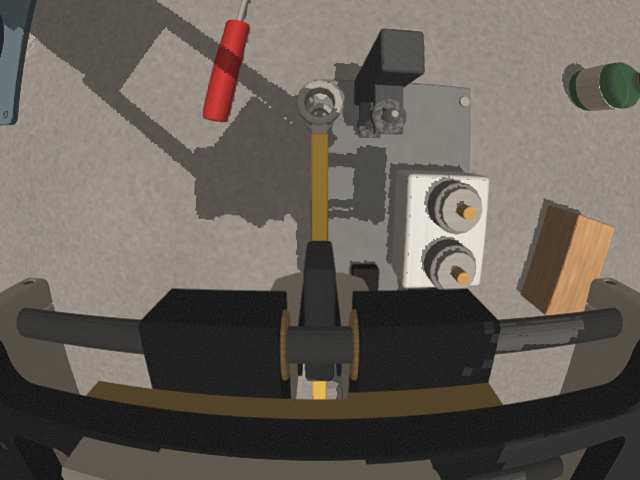

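The held panel's upper knuckle is at about (320,102) and the upper pin tip at about (395,114), unobstructed. I'll zoom in to measure their offset in one image.

Run:
```python
from h import *
import pickle
im,_=pickle.load(open('wa.pkl','rb'))
cv2.imwrite('pics/waz.png',cv2.resize(im['img'][70:150,290:420],None,fx=6,fy=6,interpolation=cv2.INTER_CUBIC))
```

```text
(no output)
```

View pics/waz.png

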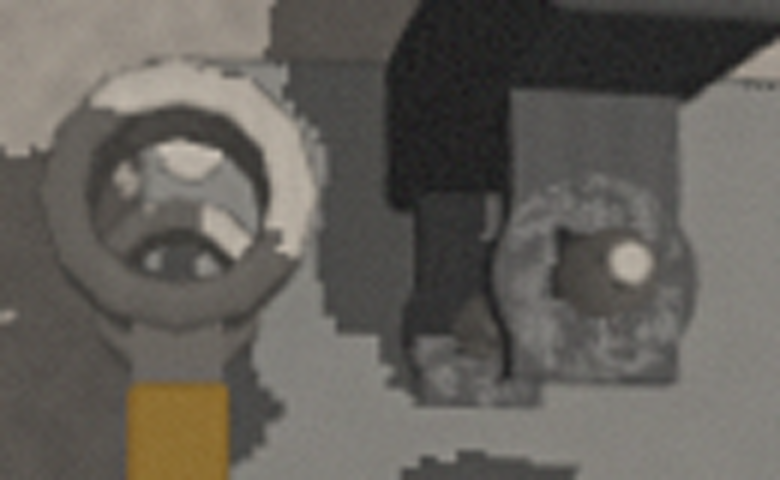

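Run:
```python
from h import *
import pickle
im,tcp=pickle.load(open('wa.pkl','rb'))
P=lambda x,y,z:onz(im,290+x/6-.42,70+y/6-.42,z,True)
k=P(180,192,189);p=P(631,262,146);sh=P(594,280,128)
print('kn',L(k),'rel tcp',L(k)-L(tcp),'pin',L(p),'shoulder',L(sh))
```

```text
kn [-44.34996356 119.65002731 189.        ] rel tcp [ 0.5917976  89.67652164 -8.07411777] pin [ -0.62128996 119.35735979 146.        ] shoulder [ -0.96343118 119.07590471 128.        ]
```

Run:
```python
from h import *
import pickle
print(robot.move_linear(S(-1.1,29.6,197),speed=60,f_stop=10))
robot.sleep(.2)
im=robot.get_image('wrist');cv2.imwrite('pics/wc.png',cv2.resize(im['img'][60:180,260:420],None,fx=5,fy=5,interpolation=cv2.INTER_CUBIC));pickle.dump((im,robot.current_tcp_pos()),open('wc.pkl','wb'))
print(robot.current_t(),L(robot.current_tcp_pos()),robot.current_contact_force())
```

```text
False
23.1333 [ -1.32035023  29.55078065 197.11610801] [-0.03233617  0.32655703 -3.17999344]
```

View pics/wc.png

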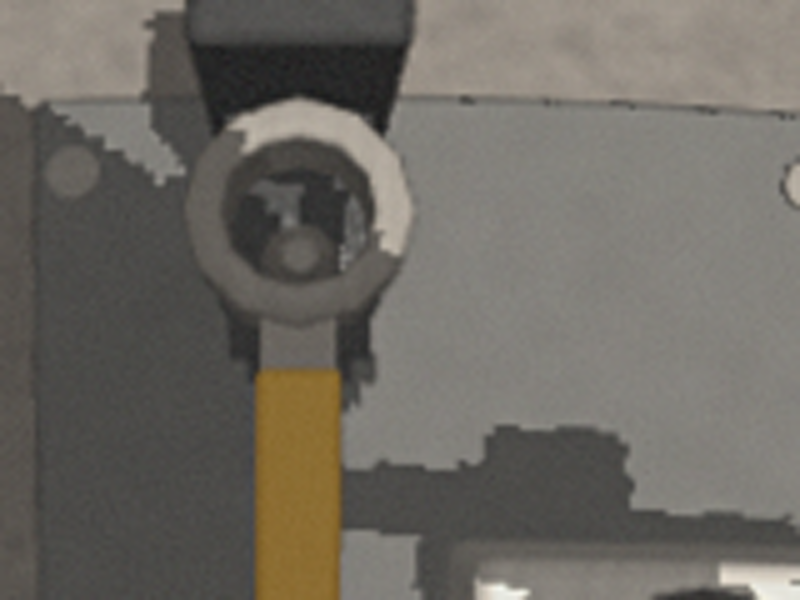

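The pin tip shows through the bore at zoom (302,252), with the ring centre at (300,212).

Run:
```python
from h import *
import pickle
im,tcp=pickle.load(open('wc.pkl','rb'))
P=lambda x,y,z:onz(im,260+x/5-.4,60+y/5-.4,z,True)
k=L(P(300,212,189));p=L(P(302,252,146));print(k,p,p-k)
st=robot.move_linear(S(-1.1,29.6,176),speed=40,f_stop=8)
print(st,L(robot.current_tcp_pos()),robot.current_contact_force())
if not st:
    st=robot.move_linear(S(-1.1,29.6,154.5),speed=30,f_stop=8)
    print(st,L(robot.current_tcp_pos()),robot.current_contact_force())
print(robot.current_t())
```

```text
[ -0.63773212 118.90146725 189.        ] [ -0.38057231 119.61610647 146.        ] [  0.25715981   0.71463922 -43.        ]
False [ -1.07189912  29.58659165 175.92512249] [-0.24207198  0.15289248 -3.39593162]
True [ -1.33808348  29.64382598 155.825614  ] [-0.20384406  0.20742556  5.15965666]
24.45
```

Contact came at TCP z 155.8, and 156 was expected. I'll check the picture before releasing.

Run:
```python
from h import *
im=robot.get_image('wrist');a=cv2.resize(im['img'][60:180,260:420],None,fx=2.5,fy=2.5,interpolation=cv2.INTER_CUBIC)
s=robot.get_image('scene')['img'][210:330,110:290];b=cv2.resize(s,None,fx=2.2,fy=2.5,interpolation=cv2.INTER_CUBIC)
cv2.imwrite('pics/rel.png',np.hstack([a,b]))
print(robot.current_contact_force(),robot.current_ft_torque())
```

```text
[ 0.20369876 -0.15373752  5.33393763] [ 0.17673009  0.14476006 -0.0541141 ]
```

View pics/rel.png

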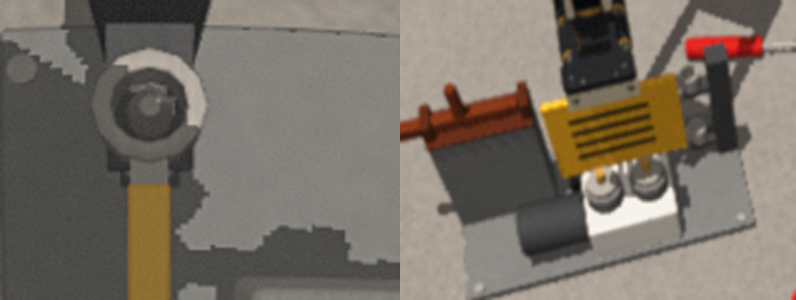

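The pin tip sits inside the bore near the ring, and the panel is level and in line. I'll release it and retreat.

Run:
```python
from h import *
import pickle
robot.move_gripper(0.5); robot.sleep(.2)
print(L(robot.current_tcp_pos()),robot.current_contact_force())
robot.move_linear(S(-1.1,29.6,260),speed=120)
im=robot.get_image('wrist');cv2.imwrite('pics/f1.png',im['img']);pickle.dump(im,open('f1.pkl','wb'))
robot.move_ptp(S(-170,30,310),down(TH+np.pi/2))
for n in('top','scene'):
    im=robot.get_image(n);pickle.dump(im,open('f_'+n+'.pkl','wb'));cv2.imwrite('pics/f_'+n+'.png',im['img'])
t=robot.get_image('top')
print(robot.current_t(),robot.current_contact_force())
```

```text
[ -2.21416931  30.23483417 154.61236823] [-0.05489269  0.11847336 -0.15984905]
27.4583 [-0.150913   -0.48209885 -0.40832226]
```

View pics/f1.png

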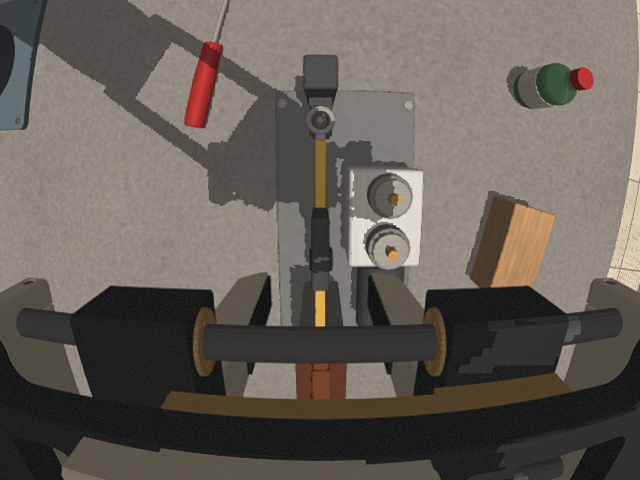

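View pics/f_scene.png

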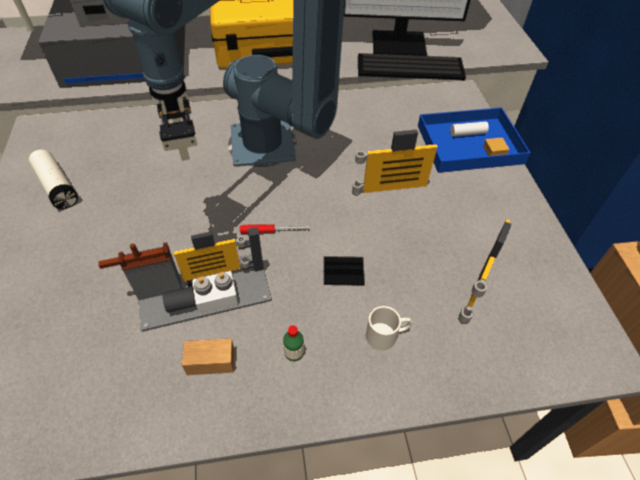

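View pics/f_top.png

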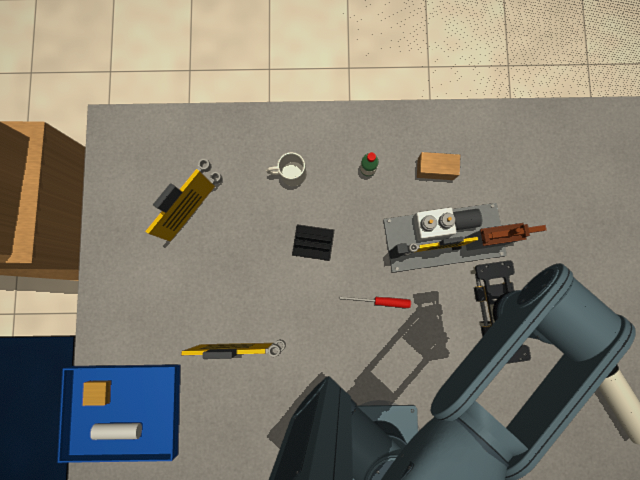

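The panel hangs in line and the bolt is drawn. The bystanders sit at the same pixels as in the first pictures. One numeric check of yaw and seating height from the wrist view follows.

Run:
```python
import cv2,pickle,numpy as np
a=cv2.resize(pickle.load(open('f1.pkl','rb'))['img'][95:275,280:360],None,fx=3.3,fy=3.3,interpolation=cv2.INTER_CUBIC)
b=cv2.resize(pickle.load(open('f_scene.pkl','rb'))['img'][222:292,170:275],None,fx=5,fy=5,interpolation=cv2.INTER_CUBIC)
b=np.vstack([b,np.zeros((594-350,525,3),np.uint8)]);cv2.imwrite('pics/f1z.png',np.hstack([a[:594],b]));print(a.shape)
```

```text
(594, 264, 3)
```

View pics/f1z.png

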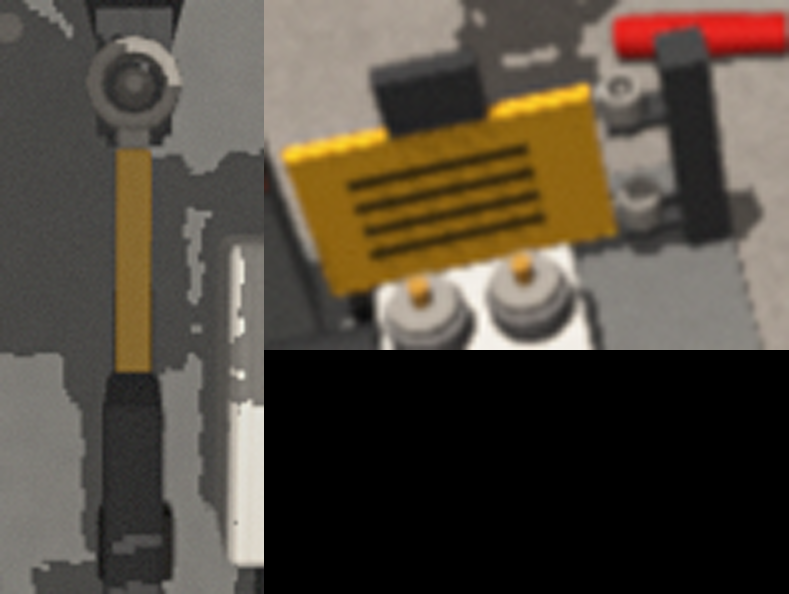

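Run:
```python
from h import *
import pickle
f=pickle.load(open('f1.pkl','rb'));s=pickle.load(open('f_scene.pkl','rb'))
q=lambda x,y:(280+x/3.3-.35,95+y/3.3-.35); g=lambda x,y:(170+(x-264)/5-.4,222+y/5-.4)
print('top knuckle upper end tri (want z148)',L(tri([ray(f,*q(134,83),True),ray(s,*g(619,88))])))
print('scene px if seated: upper',proj(s,S(0,120,148)),'lower',proj(s,S(0,120,58)),'seen',g(619,88),g(640,190))
a=L(onz(f,*q(134,150),150,True));b=L(onz(f,*q(133.5,372),150,True));print('yaw err',(a-b)[:2],-(a-b)[0]/(a-b)[1])
print('panel corners seated px', [np.round(proj(s,S(0,y,z)),1) for y,z in [(-45,30),(105,30),(-45,150),(105,150)]],'seen',[np.round(g(*p),1) for p in [(338,296),(616,236),(285,155),(592,90)]])
```

```text
top knuckle upper end tri (want z148) [ -0.65891558 118.0928584  147.06012125]
scene px if seated: upper (np.float64(241.82983389626057), np.float64(238.86584872945434)) lower (np.float64(245.48488814093366), np.float64(259.96391472395254)) seen (240.6, 239.2) (244.79999999999998, 259.6)
yaw err [ 0.05579505 50.1690843 ] -0.001112140169775275
panel corners seated px [array([184.1, 279.8]), array([241. , 267.3]), array([174.2, 252.5]), array([235.7, 239.6])] seen [array([184.4, 280.8]), array([240. , 268.8]), array([173.8, 252.6]), array([235.2, 239.6])]
```

Every check agrees with a fully seated panel, so I'm handing in.

```bash
python3 -c "
from bench import robot
robot.hand_in();print(robot.current_t())"
```

```text
the job is handed in; nothing more can be done
the job is handed in; nothing more can be done
```

The panel is hung on both hinge pins with the bolt drawn, and the job is handed in at about 28 s of the 72 s. No verdict is reported.

- **Bolt:** the first three out-strokes stopped at about 12, 13.5 and 15 mm, and the fourth ran free. I drew it to about 49.8 mm by the arm reading, and the knob's camera position also showed about 50 mm, with the panel still in its rack.
- **Panel:** I lifted it from the rack by its grip tab and brought it in level from the front. It touched down at TCP z 155.8 mm against an expected 156. I then released it and backed the arm clear.
- **Last checks:**
  - The top end of the upper knuckle triangulated to z 147 mm; fully seated is 148. The pin tip was centred in the bore to within about 1 mm.
  - The in-line error was about 0.001 rad. Both knuckles and all four panel corners were within about 2 pixels of their seated positions.
  - The oil bottle, screwdriver, carton and mug were still where they started.
- **Not checked directly:** the corner on the rubber rest was hidden in the final views, so I judged it from the panel corner positions. I saw no failed or conflicting checks beyond the 1–2 mm camera tolerance.

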